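# Close the screw tin with its nested lids, then lift off the outer cover alone

### The job

Pick up the two nested lids together by the inner lid's knob and lower them, not dropping them, onto the wide tin until the inner lid is fully home, then let go. Now lift the outer cover alone by its collar, straight up and level, until all of it is clear above the knob, and finish while holding it there, still and touching nothing else. The inner lid stays seated; do not part the lids earlier, and do not shove the tin or the other things.

Things in the scene. Friction and masses are not known exactly. Their poses are not given: they have to be found in the camera images.
- tin: The wide open tin of screws: upright steel cylinder, outer diameter 106 mm, 90 mm tall, wall 3 mm (mouth 100 mm wide), screws up to about 65 mm above its base. About 1.6 kg, loose on the bench. Origin: centre of its underside; z up. Its place is swapped at random with those of the lids and the small tin.
- inner_lid: Inner lid, turned wood: plug 95 mm wide (88 mm at its lower edge), z 0 to 12 mm; flange 110 mm wide, z 12 to 16; round upright knob 18 mm thick, z 16 to 72. Origin: centre of the plug's underside. About 0.16 kg. Starts standing on the bench on its plug, under the outer cover. Fully home: flange on the tin's rim, origin 78 mm above the tin's.
- outer_lid: Outer cover, aluminium, lying loose on the inner lid's flange. Origin: centre of its open lower edge. Skirt z 0 to 14 mm (126 mm wide at the bottom, 120 at the top, 3 mm thick), top plate z 14 to 18, round collar z 18 to 42, 38 mm wide, bore 28 mm right through, the knob standing in it. About 0.15 kg. Nested, its origin is 2 mm above the inner lid's.
- knob_top (a point): Centre of the top of the inner lid's knob. Nested, it stands 28 mm out of the cover's collar. The knob lifts both lids together, the collar lifts the cover alone; the cover must rise 70 mm for its lower edge to pass the knob's top.
- small_tin: Bystander: a narrower open steel tin, diameter 72 mm, 70 mm tall, too small for the lids, about 0.5 kg. Origin: centre of its underside.
- flat_lid: Bystander: flat steel disc lid, diameter 76 mm, 9 mm thick, lying on the bench. Origin: centre of its underside.
- screwdriver: Bystander: 170 mm screwdriver lying on the bench nearer the robot than the tins. Its x axis points to the blade; origin near the middle of its length, on the underside.
- glue_bottle: Bystander: white glue bottle, diameter 60 mm, 160 mm tall. Origin: centre of its underside.
- offcut: Bystander: wood offcut 140 x 70 x 35 mm. Origin: centre of its underside.
- tape_measure: Bystander: tape measure case 70 x 40 x 65 mm, standing. Origin: centre of its underside.

How it is judged (in metres and radians):
On the way, in this order (a step that is already met when the one before it is completed fails the run):
1. both lids, still nested, are carried clear of the bench by the inner lid's knob (height (world z) of inner_lid above 0.02 m and contact force between the fingers and inner_lid above 0.5 N and z of outer_lid in the frame of inner_lid below 0.006 m), for 0.2 s.
2. the nested lids sit fully home on the wide tin and the knob is let go (z of inner_lid in the frame of tin between 0.075 and 0.081 m and horizontal distance between inner_lid and tin below 0.005 m and angle between inner_lid's own z axis and vertical below 0.05 rad and z of outer_lid in the frame of inner_lid below 0.006 m and contact force between the fingers and inner_lid below 0.1 N), for 0.2 s.
At the end, for the whole second after the job is handed in: Inner lid home on the upright tin (origin 75-81 mm above the tin's, 5 mm off axis at most, tilt under 0.05 rad), not touched by the gripper; cover held by the fingers, touching nothing else, origin 74 mm or more above the inner lid's and 150 mm above the bench, tilt under 0.2 rad, still (z of inner_lid in the frame of tin between 0.075 and 0.081 m and horizontal distance between inner_lid and tin below 0.005 m and angle between each of inner_lid, tin's own z axis and vertical below 0.05 rad and z of outer_lid in the frame of inner_lid above 0.074 m and height (world z) of outer_lid above 0.15 m and angle between outer_lid's own z axis and vertical below 0.2 rad and contact force between the fingers and outer_lid above 1 N and contact force between each of the fingers, outer_lid and inner_lid below 0.1 N and contact force between outer_lid and tin below 0.1 N and linear speed of outer_lid below 0.03 m/s and linear speed of inner_lid below 0.02 m/s and contact force between outer_lid and small_tin below 0.1 N and contact force between outer_lid and flat_lid below 0.1 N and contact force between outer_lid and screwdriver below 0.1 N and contact force between outer_lid and glue_bottle below 0.1 N and contact force between outer_lid and offcut below 0.1 N and contact force between outer_lid and tape_measure below 0.1 N); the arm keeps its last pose, push and grip.
It fails at once if the cover is parted from the inner lid while the inner lid is not home on the tin, or the inner lid is disturbed by lifting the cover (z of outer_lid in the frame of inner_lid above 0.008 m and (z of inner_lid in the frame of tin above 0.082 m or z of inner_lid in the frame of tin below 0 m or horizontal distance between inner_lid and tin above 0.007 m or angle between inner_lid's own z axis and vertical above 0.08 rad)).
It fails at once if the lids are dropped onto the tin (horizontal distance between inner_lid and tin below 0.06 m and z of inner_lid in the frame of tin above 0.088 m and contact force between the fingers and inner_lid below 0.02 N).
It fails at once if the tin is shoved or tipped (distance of tin from where it was at the start of the episode above 0.02 m or angle between tin's own z axis and vertical above 0.12 rad).
It fails at once if a bystander is knocked or moved (distance of any of small_tin, flat_lid, screwdriver, glue_bottle, offcut, tape_measure from where it was at the start of the episode above 0.03 m).
It also fails if it takes over 51 s, if anything falls off the work surface, if the arm or the gripper's body presses on something with over 40 N, if the wrist force passes 120 N, or if a joint passes its speed limit or range.

### The arm

A 7-joint arm with a two-finger parallel gripper is mounted at the origin on the work surface. World frame = base frame: x ahead of the robot, y to its left, z up, the work surface at z = 0. Lengths are in mm, angles in rad, forces in N, time in s.
With the tool pointing down it reaches from about 425 to 925 mm from the base axis. Payload 6.8 kg.
Tool frame: the origin (TCP) lies at the very end of the fingers, on their centre line; the grasp point (between the pads) lies 19 mm behind it; z points along the fingers, y is the line along which they close (so a half turn about z gives the same grasp; the last joint's range is limited). The gripper opens to 85 mm and grips with 20 to 120 N. Pads are 22 mm wide; open, the fingers measure 114 mm over their backs; the gripper's body (76 mm by 85 mm) begins 54 mm behind the grasp point. The pads swing forward as they close: fully open they stand 13 mm farther back than shut.
Start: joints at [-1.213, 0.477, 0.022, 1.555, -0.011, 1.109, -0.083], TCP at [303.167, 603.106, 231.308] pointing down, gripper open.
Joint ranges: [-2.96, 2.96], [-0.34, 2.1], [-1.41, 1.46], [0.24, 2.44], [-1.37, 4.51], [0.17, 1.92], [-2.96, 2.96]. Speed limits (rad/s): [2.39, 2.39, 3.14, 3.14, 3.14, 3.14, 3.14].

### API

Orientations are given as a rotation vector (axis times angle).
In Python, from bench import manip gives the robot as it stands.
- The arm moves only by the tool carry_out, never from a script. Its arguments are lists of equal length, an entry for each row: "travel": the shift along the tool's x, y, z in units of 10 cm (1.0 is 10 cm), a list of three; "rotation": the turn, a rotation vector about the tool's x, y, z in units of pi/4 rad (1.0 is pi/4 rad), a list of three. A call has 1 to 20 rows; each row is the pose to reach, as a shift and turn from the pose commanded when the call began, along the tool's axes at that moment; what a row does not reach only later rows make up. A row lasts 1/12 s, in which the tool goes at most 41.7 mm and 7.16 degrees, less where a joint would pass 70% of its speed; a pose out of reach is approached as far as the arm can. A call with a number of a shift or a turn outside -1 to 1 is refused whole. A call with a gripper value outside its range is refused whole. "grip" is the opening in per cent of the stroke, from 0 (shut) to 100 (fully open), set as the call begins (left out, the last holds). The fingers move at their own pace and stop on an object; "force" is the grip in N (left out, the last holds). Time passes only in rows, so rows that repeat a pose let the fingers close. It gives the time, the measured TCP pose, the force, the opening and the grip force at its end, in the units of the state.
- manip.get_state(): the state, without advancing time (a new reading comes with each control period).
- manip.read_camera(name): name is "side" or "top"; returns a dict with "pixels" (400x640x3 uint8, red, green, blue), "vfov" (degrees; the focal length in pixels is half the picture's height over the tangent of half this angle, whatever the lens; pixels are square), "cx", "cy" (the principal point, pixels), "k1" (the pictures are not rectified: a ray, as slopes to the right and down, at radius r is drawn at 1 + k1 r^2 times it, then the intrinsics apply), "world_to_cam" (4x4, takes a point from world to camera coordinates). Camera axes: x right, y down, z forward; pixel columns grow to the right and rows downward; lengths in mm; the calibration is good to about 2 mm. A picture is of the moment at which its call begins. There is no depth.
- manip.close_job(): hands the job in; it is judged then, once.
The state is a dict: "t": time; "qpos": joint angles; "dq": joint speeds; "joint_efforts": joint torques, N m; "eef_pos": TCP position; "eef_rot": TCP orientation; "contact_force": force on the tool from outside, world axes, zero at the start; "moment": the same for the moment, N m; "opening": finger opening in mm; "grip_force": force on a finger pad.
Only numpy, scipy, OpenCV 4.12 (cv2) and the standard library are available. Lean on these libraries where they do the work, as an engineer would, in place of code of your own. Each camera call takes 0.05 s, during which the arm holds its last target. There are 200 camera calls.

## Working session

There is one attempt and no reset: what is moved stays moved. The work goes in short steps, Python scripts to look and compute and a tool call to move; the robot and the scene stay as the last step left them, time stands still between calls to the robot, and variables do not carry over. Pictures are saved under pics/ and viewed, at most 10 in all, crops included, and the job is handed in when it is done.

Besides the shell and the picture viewer there is one more tool, called after "Request:" as name(argument=value, ...), one argument or row to a line, values as JSON. carry_out: Moves the arm, as the interface text tells. Its arguments: {"type":"object","properties":{"travel":{"type":"array"},"rotation":{"type":"array"},"grip":{"type":"number"},"force":{"type":"number"}},"required":["travel","rotation"]}

```bash
mkdir -p pics; cat > h.py <<'E'
import numpy as np, cv2
from bench import manip
from scipy.spatial.transform import Rotation as R
def K(c):
    f=200/np.tan(np.radians(c['vfov'])/2); return np.array([[f,0,c['cx']],[0,f,c['cy']],[0,0,1.]]),np.array([c['k1'],0,0,0.])
def onplane(c,uv,z):
    k,d=K(c); uv=np.asarray(uv,float).reshape(-1,1,2)
    # distortion is (1+k1 r^2) in slopes = OpenCV model
    p=cv2.undistortPoints(uv,k,d).reshape(-1,2)
    T=np.array(c['world_to_cam']); Rm,t=T[:3,:3],T[:3,3]
    o=-Rm.T@t; r=np.c_[p,np.ones(len(p))]@Rm
    return o+r*((z-o[2])/r[:,2])[:,None]
def proj(c,P):
    k,d=K(c); T=np.array(c['world_to_cam']); return cv2.projectPoints(np.asarray(P,float).reshape(-1,1,3),cv2.Rodrigues(T[:3,:3])[0],T[:3,3],k,d)[0].reshape(-1,2)
E
python3 - <<'E'
from h import *
for n in('top','side'):
    c=manip.read_camera(n); cv2.imwrite(f'pics/{n}0.png',c['pixels'][:,:,::-1])
    T=np.array(c['world_to_cam']); print(n,c['vfov'],c['cx'],c['cy'],c['k1'],-T[:3,:3].T@T[:3,3],T[:3,:3].round(3).tolist())
s=manip.get_state(); print(s)
print(R.from_rotvec(s['eef_rot']).as_matrix().round(3))
E
```

```text
top 44.65881859444369 317.4069835387416 201.58602673867182 -0.09751265196446246 [ 448.49089031  -26.49811501 1224.76442775] [[-0.016, -1.0, -0.01], [-0.995, 0.017, -0.101], [0.101, 0.009, -0.995]]
side 44.87289371889904 317.3989871421605 200.04132168289163 -0.018334864020734955 [ 391.75602214 -884.15165311  927.772328  ] [[0.982, -0.191, -0.003], [-0.135, -0.686, -0.715], [0.134, 0.703, -0.699]]
{'t': 0.1, 'qpos': array([-1.21311689,  0.477733  ,  0.02235526,  1.55635726, -0.01150775,
        1.10926856, -0.0831035 ]), 'dq': array([-1.33845238e-03, -1.94265132e-03, -9.23171761e-05, -8.01138305e-04,
        7.95415232e-04,  1.45858383e-03, -1.19846738e-04]), 'joint_efforts': array([ 3.20845174e-03, -5.97761893e+01,  1.61321349e+00, -2.81957334e+01,
        1.28170423e-02,  5.01875445e-03,  1.85188730e-05]), 'eef_pos': array([302.93287693, 602.61421872, 230.41075283]), 'eef_rot': array([-7.24985300e-01, -3.05652556e+00,  2.53941918e-03]), 'contact_force': array([1.01679274, 0.75643506, 1.33808341]), 'moment': array([-0.02610435, -0.05073714,  0.00237397]), 'grip_force': 0.0, 'opening': 85.7602187624659}
[[-0.893  0.449 -0.001]
 [ 0.449  0.893 -0.002]
 [-0.    -0.002 -1.   ]]
```

View pics/top0.png

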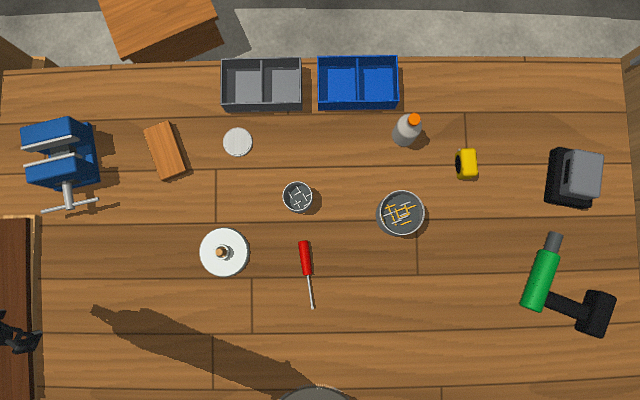

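View pics/side0.png

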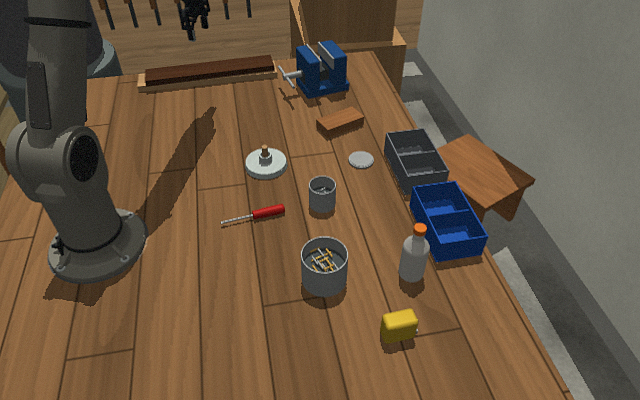

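The top view shows the lids at about (224,252) with the knob at (222,252). The wide tin is at (401,213) and the small tin at (298,197). In the side view the lids are at (266,162), the knob top at (265,149) and the wide tin at (324,265).

```bash
python3 - <<'E'
from h import *
a=cv2.imread('pics/top0.png');b=cv2.imread('pics/side0.png')
def z(im,x,y,w=66,h=50): return cv2.resize(im[y-h//2:y+h//2,x-w//2:x+w//2],(400,300),interpolation=cv2.INTER_CUBIC)
cv2.imwrite('pics/crop.png',np.vstack([np.hstack([z(a,224,252,80,60),z(a,401,213,80,60)]),np.hstack([z(b,266,160,80,60),z(b,324,265,80,60)])]))
c=manip.read_camera('top');d=manip.read_camera('side')
for n,cc,box,thr in(('lid',c,(195,225,255,280),170),('lidS',d,(240,140,292,185),150)):
    im=cc['pixels'][:,:,::-1]; hsv=cv2.cvtColor(np.ascontiguousarray(im),cv2.COLOR_BGR2HSV)
    m=((hsv[...,1]<60)&(hsv[...,2]>100)).astype(np.uint8)
    x0,y0,x1,y1=box; mm=np.zeros_like(m); mm[y0:y1,x0:x1]=m[y0:y1,x0:x1]
    k=max(cv2.findContours(mm,cv2.RETR_EXTERNAL,cv2.CHAIN_APPROX_NONE)[0],key=cv2.contourArea)
    P=onplane(cc,k.reshape(-1,2),8)[:,:2]; print(n,len(k),cv2.fitEllipse(P.astype(np.float32)),cv2.boundingRect(k))
print('knob rays top z74',onplane(c,(221,252),74),'side',onplane(d,(265,149),74))
im=np.ascontiguousarray(c['pixels'][:,:,::-1]); hsv=cv2.cvtColor(im,cv2.COLOR_BGR2HSV)
m=((hsv[...,1]<70)).astype(np.uint8); mm=np.zeros_like(m); mm[185:240,370:432]=m[185:240,370:432]
k=max(cv2.findContours(mm,cv2.RETR_EXTERNAL,cv2.CHAIN_APPROX_NONE)[0],key=cv2.contourArea)
P=onplane(c,k.reshape(-1,2),90)[:,:2]; print('tin',cv2.fitEllipse(P.astype(np.float32)),cv2.boundingRect(k))
E
```

```text
lid 135 ((449.5664978027344, 222.77154541015625), (119.82386016845703, 120.19119262695312), 166.37513732910156) (199, 228, 49, 49)
lidS 116 ((449.2839050292969, 232.4837646484375), (117.07495880126953, 120.78836059570312), 92.31316375732422) (245, 148, 42, 27)
knob rays top z74 [[448.9503413  213.61042042  74.        ]] side [[449.70008911 205.75580999  74.        ]]
tin ((533.55712890625, -209.586181640625), (103.8891372680664, 115.29764556884766), 22.23829460144043) (376, 190, 49, 46)
```

View pics/crop.png

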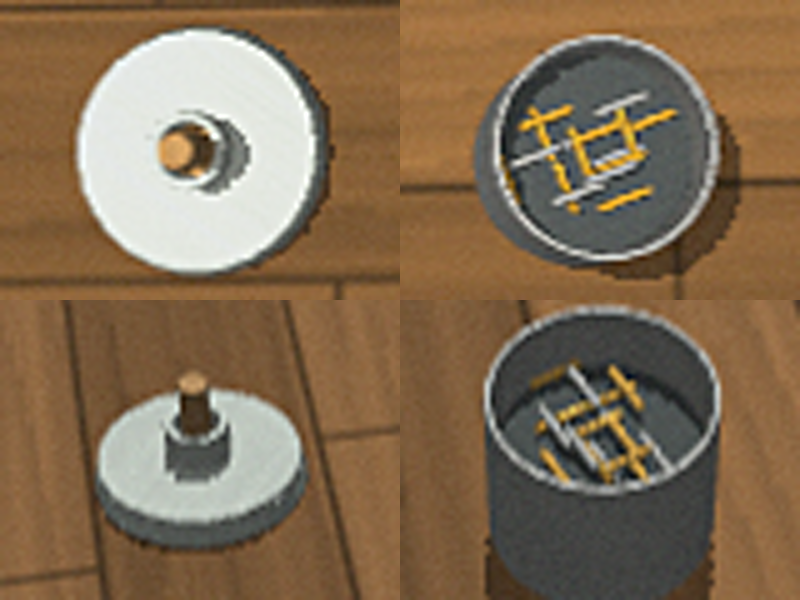

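The crops show the lid's top plate as a bright disc with the knob off its image centre because of height. The tin rim is a bright ring centred at about (402,212) in the top view and (324,254) in the side view. I'll fit these on the right planes.

```bash
cat >> h.py <<'E'
def fit(c,box,fn,z,big=True):
    im=np.ascontiguousarray(c['pixels'][:,:,::-1]); hsv=cv2.cvtColor(im,cv2.COLOR_BGR2HSV).astype(int)
    x0,y0,x1,y1=box; m=np.zeros(im.shape[:2],np.uint8); m[y0:y1,x0:x1]=fn(hsv)[y0:y1,x0:x1]
    S=4; m=(cv2.resize(m*255,None,fx=S,fy=S,interpolation=cv2.INTER_LINEAR)>127).astype(np.uint8)
    k=cv2.findContours(m,cv2.RETR_EXTERNAL,cv2.CHAIN_APPROX_NONE)[0]
    k=max(k,key=cv2.contourArea) if big else np.vstack(k)
    k=cv2.convexHull(k)
    uv=(k.reshape(-1,2)+.5)/S-.5
    # densify the hull evenly
    q=np.vstack([uv,uv[:1]]); s=np.r_[0,np.cumsum(np.hypot(*np.diff(q,axis=0).T))]; t=np.linspace(0,s[-1],200)[:-1]
    uv=np.c_[np.interp(t,s,q[:,0]),np.interp(t,s,q[:,1])]
    return cv2.fitEllipse(onplane(c,uv,z)[:,:2].astype(np.float32))
E
python3 - <<'E'
from h import *
c=manip.read_camera('top');d=manip.read_camera('side')
bright=lambda h:(h[...,1]<60)&(h[...,2]>150)
wood=lambda h:(h[...,1]>90)&(h[...,2]>60)
lit=lambda h:(h[...,1]>90)&(h[...,2]>130)
print('lid top z20 d120',fit(c,(195,225,255,280),bright,20),fit(d,(240,155,292,185),bright,20))
for v in(130,160): print('rim z90 d106',*[fit(*a,lambda h:(h[...,1]<50)&(h[...,2]>v),90,False) for a in((c,(376,186,430,240)),(d,(296,234,352,282)))])
print('knob top d18',fit(c,(214,245,228,260),lit,74),fit(d,(258,142,271,151),lit,74))
im=d['pixels'][:,:,::-1]; hh=cv2.cvtColor(np.ascontiguousarray(im),cv2.COLOR_BGR2HSV)
print(hh[142:160:1,264].tolist())
print(hh[252,212:228].tolist())
print('small tin',onplane(c,(298,197),70),onplane(d,(322,185),70)); print('glue',onplane(c,(413,119),160),onplane(d,(420,229),160)); print('tape',onplane(c,(467,160),65)); print('offcut',onplane(c,(166,148),35)); print('flat',onplane(c,(237,142),9)); print('sd',onplane(c,[(303,242),(313,308)],10))
E
```

```text
lid top z20 d120 ((449.914306640625, 220.8461456298828), (119.79365539550781, 120.77571868896484), 164.88079833984375) ((446.04901123046875, 209.82781982421875), (91.13103485107422, 127.3114013671875), 77.98199462890625)
rim z90 d106 ((535.4087524414062, -213.41839599609375), (105.55433654785156, 107.55899047851562), 14.51899242401123) ((534.5057373046875, -212.388916015625), (105.24028015136719, 107.92229461669922), 168.78070068359375)
rim z90 d106 ((535.5856323242188, -213.6651153564453), (105.29915618896484, 105.8610610961914), 72.21785736083984) ((534.46240234375, -212.2774200439453), (104.43073272705078, 106.07963562011719), 2.4424242973327637)
knob top d18 ((449.553955078125, 219.05653381347656), (16.339075088500977, 17.845048904418945), 80.4041976928711) ((448.4251403808594, 220.31056213378906), (14.210415840148926, 22.514122009277344), 174.57186889648438)
[[15, 136, 116], [15, 141, 116], [16, 132, 145], [17, 117, 178], [15, 117, 183], [16, 113, 196], [16, 118, 158], [13, 127, 56], [14, 107, 69], [15, 117, 72], [15, 111, 71], [17, 111, 71], [16, 115, 71], [15, 131, 68], [18, 147, 66], [28, 37, 82], [70, 15, 103], [100, 11, 70]]
[[15, 141, 134], [15, 134, 129], [15, 135, 125], [13, 132, 126], [16, 143, 123], [15, 129, 125], [15, 130, 129], [14, 145, 121], [15, 134, 126], [14, 141, 136], [15, 143, 137], [14, 135, 138], [14, 134, 137], [16, 138, 135], [14, 135, 136], [16, 138, 129]]
small tin [[577.15108248  29.66157871  70.        ]] [[579.12107656  31.15099393  70.        ]]
glue [[ 739.01100489 -235.0440597   160.        ]] [[ 737.56464349 -241.67392877  160.        ]]
tape [[ 661.21526727 -381.84341591   65.        ]]
offcut [[711.14157399 363.03296662  35.        ]]
flat [[728.13537666 187.07827781   9.        ]]
sd [[470.93794748  21.53177934  10.        ]
 [308.00314362  -0.83325451  10.        ]]
```

Both views agree: the knob is at about (449, 220) and the tin axis at about (535, -213). The fitted diameters match the given ones (120, 18 and 106 mm) and both points are within reach. I'll keep the tool orientation and move over in tool axes.

Request:
carry_out(
  travel=[
    [-0.2, -0.18, 0],
    [-0.4, -0.36, 0],
    [-0.6, -0.54, 0],
    [-0.8, -0.72, 0],
    [-1.0, -0.9, 0],
    [-1.0, -0.9, 0],
  ],
  rotation=[
    [0, 0, 0],
    [0, 0, 0],
    [0, 0, 0],
    [0, 0, 0],
    [0, 0, 0],
    [0, 0, 0],
  ],
  grip=100,
  force=60,
)

```text
t: 0.8
eef_pos: [355.8, 471.9, 231.4]
eef_rot: [0.736, 3.052, -0.004]
contact_force: [0.2, -1.0, 0.0]
opening: 85.5
grip_force: 0.0
```

Request:
carry_out(
  travel=[
    [-0.2, -0.18, 0],
    [-0.4, -0.36, 0],
    [-0.6, -0.54, 0],
    [-0.8, -0.72, 0],
    [-1.0, -0.9, 0],
    [-1.0, -0.9, 0],
  ],
  rotation=[
    [0, 0, 0],
    [0, 0, 0],
    [0, 0, 0],
    [0, 0, 0],
    [0, 0, 0],
    [0, 0, 0],
  ],
)

```text
t: 1.3
eef_pos: [403.7, 346.9, 231.4]
eef_rot: [0.736, 3.053, -0.003]
contact_force: [-0.4, -0.5, -0.4]
opening: 85.5
grip_force: 0.0
```

Request:
carry_out(
  travel=[
    [-0.2, -0.18, 0],
    [-0.4, -0.36, 0],
    [-0.6, -0.54, 0],
    [-0.8, -0.72, 0],
    [-0.8, -0.72, 0],
    [-0.8, -0.72, 0],
    [-0.8, -0.72, 0],
    [-0.8, -0.72, 0],
  ],
  rotation=[
    [0, 0, 0],
    [0, 0, 0],
    [0, 0, 0],
    [0, 0, 0],
    [0, 0, 0],
    [0, 0, 0],
    [0, 0, 0],
    [0, 0, 0],
  ],
)

```text
t: 1.97
eef_pos: [439.6, 253.8, 231.3]
eef_rot: [-0.722, -3.057, -0.001]
contact_force: [0.4, 0.1, -0.5]
opening: 85.7
grip_force: 0.0
```

```bash
cat >> h.py <<'E'
def go(x,y,z):
    s=manip.get_state(); M=R.from_rotvec(s['eef_rot']).as_matrix(); e=np.array([x,y,z])-s['eef_pos']
    print('t',round(s['t'],2),'pos',np.round(s['eef_pos'],1),'tilt z',M[:,2].round(4),'shift/100',np.round(M.T@e/100,3),'F',np.round(s['contact_force'],1),'op',round(s['opening'],1),'gf',round(s['grip_force'],1))
E
python3 -c "
from h import *
go(449.3,220.2,130)"
```

```text
t 1.97 pos [439.6 253.8 231.3] tilt z [-1.e-04  6.e-04 -1.e+00] shift/100 [-0.237 -0.258  1.013] F [ 0.4  0.1 -0.5] op 85.7 gf 0.0
```

Request:
carry_out(
  travel=[
    [-0.12, -0.13, 0],
    [-0.24, -0.26, 0.1],
    [-0.24, -0.26, 0.3],
    [-0.24, -0.26, 0.55],
    [-0.24, -0.26, 0.8],
    [-0.24, -0.26, 1.0],
    [-0.24, -0.26, 1.0],
    [-0.24, -0.26, 1.0],
    [-0.24, -0.26, 1.0],
  ],
  rotation=[
    [0, 0, 0],
    [0, 0, 0],
    [0, 0, 0],
    [0, 0, 0],
    [0, 0, 0],
    [0, 0, 0],
    [0, 0, 0],
    [0, 0, 0],
    [0, 0, 0],
  ],
)

```text
t: 2.72
eef_pos: [450.4, 219.3, 132.3]
eef_rot: [0.723, 3.056, 0.002]
contact_force: [0.6, -0.1, 0.1]
opening: 85.7
grip_force: 0.0
```

```bash
python3 - <<'E'
from h import *
go(449.3,220.2,47)
for n in('top','side'):
    c=manip.read_camera(n); cv2.imwrite(f'pics/{n}1.png',c['pixels'][:,:,::-1])
    print(n,proj(c,[manip.get_state()['eef_pos'],[449.3,220.2,72]]).round(1).tolist())
a=cv2.imread('pics/top1.png')[195:295,160:290];b=cv2.imread('pics/side1.png')[70:200,200:330]
cv2.imwrite('pics/c1.png',np.hstack([cv2.resize(a,(400,308)),cv2.resize(b,(400,308))]))
E
```

```text
t 2.72 pos [450.4 219.3 132.3] tilt z [ 1.1e-03  9.0e-04 -1.0e+00] shift/100 [0.014 0.002 0.853] F [ 0.6 -0.1  0.1] op 85.7 gf 0.0
top [[213.1, 251.3], [218.4, 251.9]]
side [[263.2, 129.2], [264.3, 146.5]]
```

View pics/c1.png

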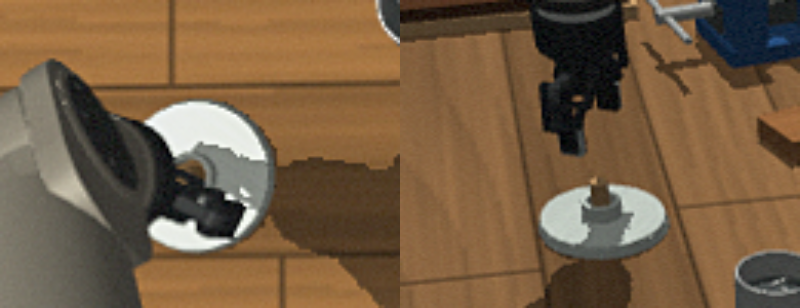

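The crops show the open fingers straddling the knob axis, with the knob and collar clear below the tips. I'll descend to TCP z ≈ 47, which leaves the tips just above the collar top at 44.

Request:
carry_out(
  travel=[
    [0.01, 0, 0.15],
    [0.01, 0, 0.3],
    [0.01, 0, 0.45],
    [0.01, 0, 0.6],
    [0.01, 0, 0.72],
    [0.01, 0, 0.8],
    [0.01, 0, 0.84],
    [0.01, 0, 0.84],
    [0.01, 0, 0.84],
    [0.01, 0, 0.84],
  ],
  rotation=[
    [0, 0, 0],
    [0, 0, 0],
    [0, 0, 0],
    [0, 0, 0],
    [0, 0, 0],
    [0, 0, 0],
    [0, 0, 0],
    [0, 0, 0],
    [0, 0, 0],
    [0, 0, 0],
  ],
)

```text
t: 3.65
eef_pos: [449.6, 219.0, 48.1]
eef_rot: [0.725, 3.056, 0.002]
contact_force: [-1.0, 0.1, 0.6]
opening: 85.5
grip_force: 0.0
```

Request:
carry_out(
  travel=[
    [0, 0, 0],
    [0, 0, 0],
    [0, 0, 0],
    [0, 0, 0],
    [0, 0, 0],
    [0, 0, 0],
    [0, 0, 0],
    [0, 0, 0],
    [0, 0, 0],
    [0, 0, 0],
    [0, 0, 0],
    [0, 0, 0],
    [0, 0, 0],
    [0, 0, 0],
  ],
  rotation=[
    [0, 0, 0],
    [0, 0, 0],
    [0, 0, 0],
    [0, 0, 0],
    [0, 0, 0],
    [0, 0, 0],
    [0, 0, 0],
    [0, 0, 0],
    [0, 0, 0],
    [0, 0, 0],
    [0, 0, 0],
    [0, 0, 0],
    [0, 0, 0],
    [0, 0, 0],
  ],
  grip=0,
  force=60,
)

```text
t: 4.82
eef_pos: [449.3, 218.9, 47.5]
eef_rot: [0.725, 3.056, 0.001]
contact_force: [1.7, 2.3, 1.4]
opening: 16.0
grip_force: 58.7
```

Request:
carry_out(
  travel=[
    [0, 0, -0.02],
    [0, 0, -0.06],
    [0, 0, -0.12],
    [0, 0, -0.2],
    [0, 0, -0.3],
    [0, 0, -0.42],
    [0, 0, -0.54],
    [0, 0, -0.66],
    [0, 0, -0.78],
    [0, 0, -0.88],
    [0, 0, -0.95],
    [0, 0, -1.0],
    [0, 0, -1.0],
    [0, 0, -1.0],
  ],
  rotation=[
    [0, 0, 0],
    [0, 0, 0],
    [0, 0, 0],
    [0, 0, 0],
    [0, 0, 0],
    [0, 0, 0],
    [0, 0, 0],
    [0, 0, 0],
    [0, 0, 0],
    [0, 0, 0],
    [0, 0, 0],
    [0, 0, 0],
    [0, 0, 0],
    [0, 0, 0],
  ],
)

```text
t: 5.98
eef_pos: [448.9, 218.6, 147.3]
eef_rot: [-0.725, -3.057, -0.0]
contact_force: [-0.4, -0.0, -3.1]
opening: 16.0
grip_force: 58.6
```

```bash
python3 - <<'E'
from h import *
go(534.9,-213,175)
c=manip.read_camera('side'); cv2.imwrite('pics/s2.png',cv2.resize(c['pixels'][60:200,200:340,::-1],(560,560),interpolation=cv2.INTER_CUBIC))
E
```

```text
t 5.98 pos [448.9 218.6 147.3] tilt z [-0.e+00  1.e-04 -1.e+00] shift/100 [-2.707 -3.47  -0.277] F [-0.4 -0.  -3.1] op 16.0 gf 58.6
```

View pics/s2.png

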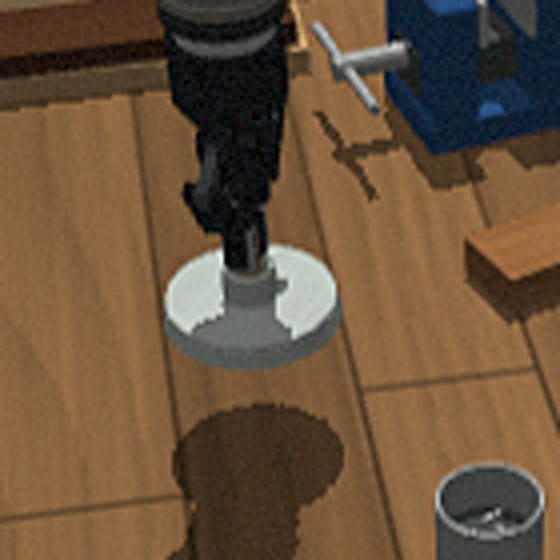

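The lids hang level from the knob, still nested, with -3.1 N of weight on the wrist. I'll carry them over in four steps.

Request:
carry_out(
  travel=[
    [-0.02, -0.03, -0.05],
    [-0.07, -0.09, -0.12],
    [-0.15, -0.19, -0.2],
    [-0.25, -0.32, -0.26],
    [-0.36, -0.46, -0.28],
    [-0.47, -0.6, -0.28],
    [-0.58, -0.74, -0.28],
    [-0.68, -0.87, -0.28],
  ],
  rotation=[
    [0, 0, 0],
    [0, 0, 0],
    [0, 0, 0],
    [0, 0, 0],
    [0, 0, 0],
    [0, 0, 0],
    [0, 0, 0],
    [0, 0, 0],
  ],
)

```text
t: 6.7
eef_pos: [471.1, 107.7, 176.1]
eef_rot: [0.728, 3.055, 0.0]
contact_force: [0.6, -0.1, -2.2]
opening: 15.9
grip_force: 58.6
```

Request:
carry_out(
  travel=[
    [-0.1, -0.13, 0],
    [-0.2, -0.26, 0],
    [-0.3, -0.39, 0],
    [-0.4, -0.52, 0],
    [-0.5, -0.65, 0],
    [-0.6, -0.77, 0],
    [-0.68, -0.87, 0],
  ],
  rotation=[
    [0, 0, 0],
    [0, 0, 0],
    [0, 0, 0],
    [0, 0, 0],
    [0, 0, 0],
    [0, 0, 0],
    [0, 0, 0],
  ],
)

```text
t: 7.28
eef_pos: [492.5, -0.8, 176.1]
eef_rot: [0.728, 3.055, -0.0]
contact_force: [0.6, 0.3, -2.2]
opening: 16.2
grip_force: 58.6
```

Request:
carry_out(
  travel=[
    [-0.1, -0.13, 0],
    [-0.2, -0.26, 0],
    [-0.3, -0.39, 0],
    [-0.4, -0.52, 0],
    [-0.5, -0.65, 0],
    [-0.6, -0.77, 0],
    [-0.68, -0.87, 0],
  ],
  rotation=[
    [0, 0, 0],
    [0, 0, 0],
    [0, 0, 0],
    [0, 0, 0],
    [0, 0, 0],
    [0, 0, 0],
    [0, 0, 0],
  ],
)

```text
t: 7.87
eef_pos: [513.8, -109.1, 176.1]
eef_rot: [0.728, 3.055, -0.001]
contact_force: [0.2, -0.2, -1.9]
opening: 16.1
grip_force: 58.6
```

```bash
python3 -c "
from h import *
go(534.9,-213,175)"
```

```text
t 7.87 pos [ 513.8 -109.1  176.1] tilt z [ 6.e-04 -5.e-04 -1.e+00] shift/100 [-0.657 -0.832  0.012] F [ 0.2 -0.2 -1.9] op 16.1 gf 58.6
```

Request:
carry_out(
  travel=[
    [-0.1, -0.13, 0],
    [-0.2, -0.26, 0],
    [-0.3, -0.38, 0],
    [-0.4, -0.5, 0],
    [-0.48, -0.61, 0],
    [-0.55, -0.7, 0],
    [-0.6, -0.77, 0],
    [-0.63, -0.81, 0],
    [-0.65, -0.83, 0],
    [-0.65, -0.83, 0],
    [-0.65, -0.83, 0],
    [-0.65, -0.83, 0],
  ],
  rotation=[
    [0, 0, 0],
    [0, 0, 0],
    [0, 0, 0],
    [0, 0, 0],
    [0, 0, 0],
    [0, 0, 0],
    [0, 0, 0],
    [0, 0, 0],
    [0, 0, 0],
    [0, 0, 0],
    [0, 0, 0],
    [0, 0, 0],
  ],
)

```text
t: 8.87
eef_pos: [534.9, -208.6, 175.2]
eef_rot: [-0.723, -3.057, -0.001]
contact_force: [-0.5, 0.1, -1.9]
opening: 15.9
grip_force: 58.7
```

```bash
python3 - <<'E'
from h import *
go(534.9,-213,175)
P=manip.get_state()['eef_pos']
I=[]
for n in('top','side'):
    c=manip.read_camera(n); np.save(f'{n}.npy',c,allow_pickle=True)
    u,v=proj(c,P)[0].astype(int); print(n,u,v)
    I.append(cv2.resize(c['pixels'][v-40:v+60,u-50:u+50,::-1],(400,400),interpolation=cv2.INTER_CUBIC))
cv2.imwrite('pics/c3.png',np.hstack(I))
E
```

```text
t 8.87 pos [ 534.9 -208.6  175.2] tilt z [-3.e-04  6.e-04 -1.e+00] shift/100 [-0.02  -0.039  0.002] F [-0.5  0.1 -1.9] op 15.9 gf 58.7
top 405 209
side 324 226
```

View pics/c3.png

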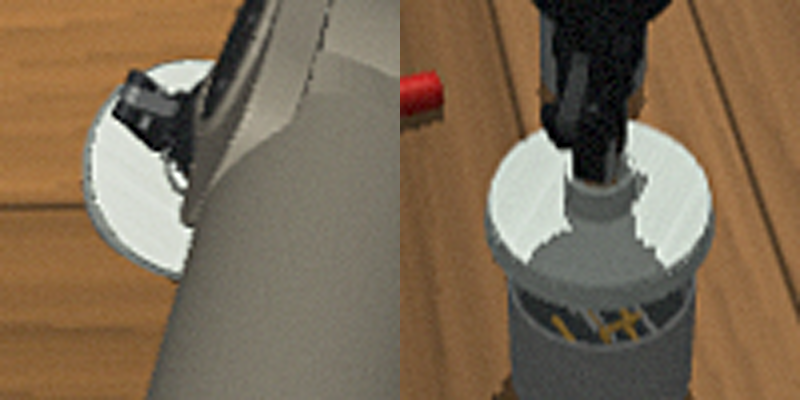

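The side view shows the lids level above the tin, with the cover and tin axes aligned in columns to within about 1 mm. The TCP still needs 4 mm in -y. I'll correct that and lower to just above the rim.

Request:
carry_out(
  travel=[
    [-0.01, -0.02, 0],
    [-0.02, -0.04, 0.03],
    [-0.02, -0.04, 0.08],
    [-0.02, -0.04, 0.14],
    [-0.02, -0.04, 0.2],
    [-0.02, -0.04, 0.26],
    [-0.02, -0.04, 0.31],
    [-0.02, -0.04, 0.34],
    [-0.02, -0.04, 0.36],
    [-0.02, -0.04, 0.36],
    [-0.02, -0.04, 0.36],
  ],
  rotation=[
    [0, 0, 0],
    [0, 0, 0],
    [0, 0, 0],
    [0, 0, 0],
    [0, 0, 0],
    [0, 0, 0],
    [0, 0, 0],
    [0, 0, 0],
    [0, 0, 0],
    [0, 0, 0],
    [0, 0, 0],
  ],
)

```text
t: 9.88
eef_pos: [534.9, -214.1, 139.3]
eef_rot: [0.725, 3.057, -0.0]
contact_force: [0.7, -0.7, -2.7]
opening: 15.7
grip_force: 58.7
```

```bash
python3 - <<'E'
from h import *
go(534.9,-213,125.5)
c=manip.read_camera('side'); cv2.imwrite('pics/s4.png',cv2.resize(c['pixels'][210:310,274:374,::-1],(600,600),interpolation=cv2.INTER_CUBIC))
E
```

```text
t 9.88 pos [ 534.9 -214.1  139.3] tilt z [ 1.e-04 -0.e+00 -1.e+00] shift/100 [0.005 0.009 0.138] F [ 0.7 -0.7 -2.7] op 15.7 gf 58.7
```

View pics/s4.png

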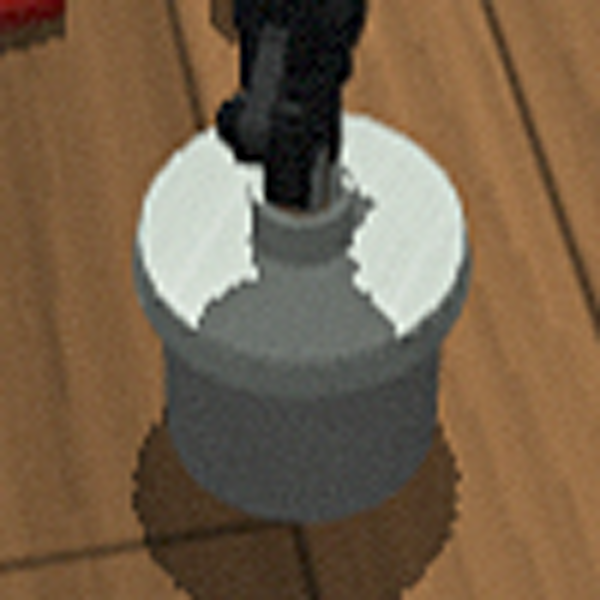

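The side view shows the lids level and centred just above the tin rim. I'll lower slowly while watching the force.

Request:
carry_out(
  travel=[
    [0.0, 0.01, 0.01],
    [0.0, 0.01, 0.02],
    [0.0, 0.01, 0.03],
    [0.0, 0.01, 0.04],
    [0.0, 0.01, 0.05],
    [0.0, 0.01, 0.06],
    [0.0, 0.01, 0.07],
    [0.0, 0.01, 0.08],
    [0.0, 0.01, 0.08],
    [0.0, 0.01, 0.08],
  ],
  rotation=[
    [0, 0, 0],
    [0, 0, 0],
    [0, 0, 0],
    [0, 0, 0],
    [0, 0, 0],
    [0, 0, 0],
    [0, 0, 0],
    [0, 0, 0],
    [0, 0, 0],
    [0, 0, 0],
  ],
)

```text
t: 10.77
eef_pos: [535.3, -213.1, 131.2]
eef_rot: [-0.725, -3.057, 0.0]
contact_force: [0.1, 0.5, -3.1]
opening: 16.0
grip_force: 58.7
```

No contact yet, and the plug's lower edge should be inside the mouth. Continuing down.

Request:
carry_out(
  travel=[
    [0, 0, 0.005],
    [0, 0, 0.01],
    [0, 0, 0.015],
    [0, 0, 0.02],
    [0, 0, 0.025],
    [0, 0, 0.03],
    [0, 0, 0.035],
    [0, 0, 0.04],
    [0, 0, 0.045],
    [0, 0, 0.045],
  ],
  rotation=[
    [0, 0, 0],
    [0, 0, 0],
    [0, 0, 0],
    [0, 0, 0],
    [0, 0, 0],
    [0, 0, 0],
    [0, 0, 0],
    [0, 0, 0],
    [0, 0, 0],
    [0, 0, 0],
  ],
)

```text
t: 11.6
eef_pos: [535.2, -213.1, 126.7]
eef_rot: [-0.725, -3.057, -0.0]
contact_force: [0.8, -0.5, -3.0]
opening: 16.2
grip_force: 58.7
```

Request:
carry_out(
  travel=[
    [0, 0, 0.003],
    [0, 0, 0.006],
    [0, 0, 0.009],
    [0, 0, 0.012],
    [0, 0, 0.015],
    [0, 0, 0.018],
    [0, 0, 0.02],
    [0, 0, 0.02],
    [0, 0, 0.02],
  ],
  rotation=[
    [0, 0, 0],
    [0, 0, 0],
    [0, 0, 0],
    [0, 0, 0],
    [0, 0, 0],
    [0, 0, 0],
    [0, 0, 0],
    [0, 0, 0],
    [0, 0, 0],
  ],
)

```text
t: 12.35
eef_pos: [535.4, -213.0, 125.4]
eef_rot: [0.725, 3.057, 0.001]
contact_force: [-2.5, 1.4, 5.1]
opening: 16.0
grip_force: 59.5
```

Contact came at TCP z 125.4, against 125.5 expected for home, so the lid is seated. Releasing.

Request:
carry_out(
  travel=[
    [0, 0, 0],
    [0, 0, 0],
    [0, 0, 0],
    [0, 0, 0],
    [0, 0, 0],
    [0, 0, 0],
    [0, 0, 0],
    [0, 0, 0],
    [0, 0, 0],
    [0, 0, 0],
    [0, 0, 0],
    [0, 0, 0],
    [0, 0, 0],
    [0, 0, 0],
    [0, 0, 0],
  ],
  rotation=[
    [0, 0, 0],
    [0, 0, 0],
    [0, 0, 0],
    [0, 0, 0],
    [0, 0, 0],
    [0, 0, 0],
    [0, 0, 0],
    [0, 0, 0],
    [0, 0, 0],
    [0, 0, 0],
    [0, 0, 0],
    [0, 0, 0],
    [0, 0, 0],
    [0, 0, 0],
    [0, 0, 0],
  ],
  grip=100,
)

```text
t: 13.6
eef_pos: [535.3, -213.1, 124.8]
eef_rot: [0.725, 3.057, 0.0]
contact_force: [1.5, -0.1, 0.9]
opening: 85.4
grip_force: 0.0
```

```bash
python3 - <<'E'
from h import *
go(535,-213,100)
c=manip.read_camera('side'); cv2.imwrite('pics/s5.png',cv2.resize(c['pixels'][210:310,274:374,::-1],(600,600),interpolation=cv2.INTER_CUBIC))
b=lambda h:(h[...,1]<60)&(h[...,2]>150)
print(fit(c,(290,225,360,275),b,98))
E
```

```text
t 13.6 pos [ 535.3 -213.1  124.8] tilt z [ 0.  0. -1.] shift/100 [ 0.003 -0.     0.248] F [ 1.5 -0.1  0.9] op 85.4 gf 0.0
((569.5706787109375, -212.36911010742188), (44.43069076538086, 109.30070495605469), 179.63458251953125)
```

View pics/s5.png

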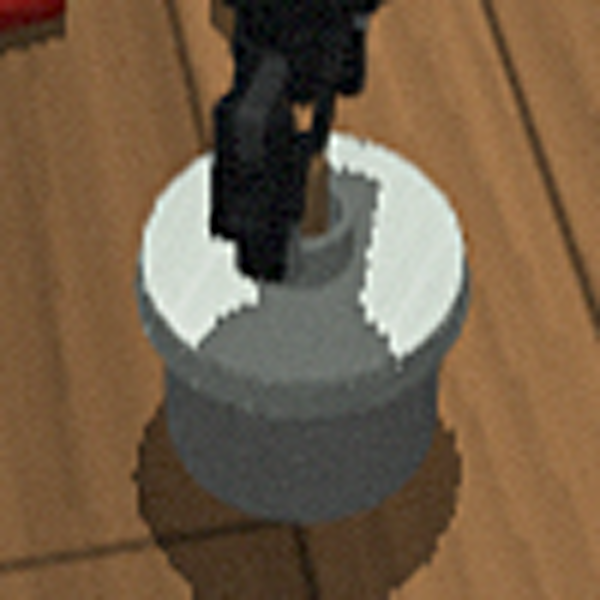

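The cover sits low and level on the tin and the knob is free between the open fingers. I'll descend so the pads straddle the collar, with the tips just above the plate at z 98.

Request:
carry_out(
  travel=[
    [0, 0, 0.03],
    [0, 0, 0.07],
    [0, 0, 0.11],
    [0, 0, 0.15],
    [0, 0, 0.19],
    [0, 0, 0.22],
    [0, 0, 0.235],
    [0, 0, 0.235],
    [0, 0, 0.235],
    [0, 0, 0.235],
  ],
  rotation=[
    [0, 0, 0],
    [0, 0, 0],
    [0, 0, 0],
    [0, 0, 0],
    [0, 0, 0],
    [0, 0, 0],
    [0, 0, 0],
    [0, 0, 0],
    [0, 0, 0],
    [0, 0, 0],
  ],
)

```text
t: 14.48
eef_pos: [535.5, -213.2, 101.5]
eef_rot: [0.725, 3.056, 0.0]
contact_force: [0.1, -0.1, 0.1]
opening: 85.4
grip_force: 0.0
```

Request:
carry_out(
  travel=[
    [0, 0, 0],
    [0, 0, 0],
    [0, 0, 0],
    [0, 0, 0],
    [0, 0, 0],
    [0, 0, 0],
    [0, 0, 0],
    [0, 0, 0],
    [0, 0, 0],
    [0, 0, 0],
    [0, 0, 0],
    [0, 0, 0],
  ],
  rotation=[
    [0, 0, 0],
    [0, 0, 0],
    [0, 0, 0],
    [0, 0, 0],
    [0, 0, 0],
    [0, 0, 0],
    [0, 0, 0],
    [0, 0, 0],
    [0, 0, 0],
    [0, 0, 0],
    [0, 0, 0],
    [0, 0, 0],
  ],
  grip=0,
  force=40,
)

```text
t: 15.48
eef_pos: [535.4, -213.2, 101.7]
eef_rot: [0.725, 3.056, 0.0]
contact_force: [-2.2, 0.8, 4.9]
opening: 36.5
grip_force: 40.2
```

The grip is on the collar: opening 36.5 mm, with the same 2 mm under-reading as on the knob. Lifting straight up, slowly.

Request:
carry_out(
  travel=[
    [0, 0, -0.01],
    [0, 0, -0.02],
    [0, 0, -0.03],
    [0, 0, -0.04],
    [0, 0, -0.05],
    [0, 0, -0.06],
    [0, 0, -0.07],
    [0, 0, -0.08],
    [0, 0, -0.08],
    [0, 0, -0.08],
  ],
  rotation=[
    [0, 0, 0],
    [0, 0, 0],
    [0, 0, 0],
    [0, 0, 0],
    [0, 0, 0],
    [0, 0, 0],
    [0, 0, 0],
    [0, 0, 0],
    [0, 0, 0],
    [0, 0, 0],
  ],
)

```text
t: 16.32
eef_pos: [535.3, -213.2, 109.4]
eef_rot: [0.725, 3.057, 0.0]
contact_force: [0.2, -1.4, -0.9]
opening: 36.4
grip_force: 40.0
```

```bash
python3 - <<'E'
from h import *
go(535.4,-213.2,190)
c=manip.read_camera('side'); cv2.imwrite('pics/s6.png',cv2.resize(c['pixels'][210:310,274:374,::-1],(600,600),interpolation=cv2.INTER_CUBIC))
E
```

```text
t 16.32 pos [ 535.3 -213.2  109.4] tilt z [ 2.e-04 -0.e+00 -1.e+00] shift/100 [-0.001 -0.    -0.806] F [ 0.2 -1.4 -0.9] op 36.4 gf 40.0
```

View pics/s6.png

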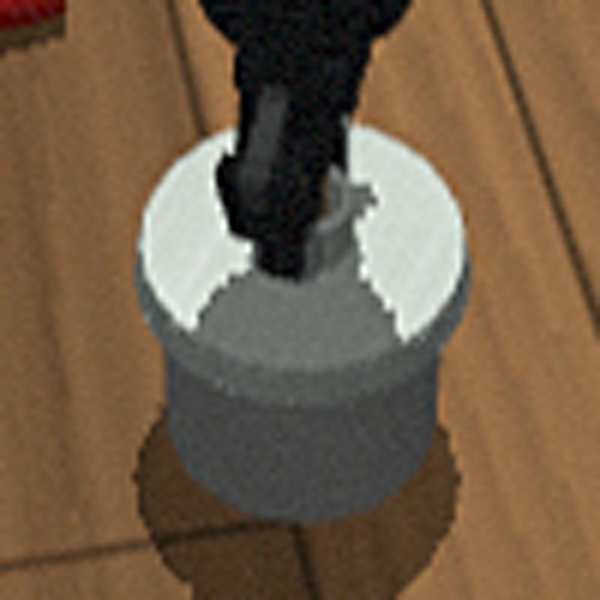

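The cover has come up level, and the -0.9 N on the wrist fits the cover's weight alone. I'll continue straight up to about 92 mm of total lift.

Request:
carry_out(
  travel=[
    [0, 0, -0.03],
    [0, 0, -0.07],
    [0, 0, -0.12],
    [0, 0, -0.18],
    [0, 0, -0.24],
    [0, 0, -0.3],
    [0, 0, -0.36],
    [0, 0, -0.42],
    [0, 0, -0.48],
    [0, 0, -0.54],
    [0, 0, -0.6],
    [0, 0, -0.66],
    [0, 0, -0.72],
    [0, 0, -0.77],
    [0, 0, -0.81],
    [0, 0, -0.83],
    [0, 0, -0.84],
    [0, 0, -0.84],
    [0, 0, -0.84],
    [0, 0, -0.84],
  ],
  rotation=[
    [0, 0, 0],
    [0, 0, 0],
    [0, 0, 0],
    [0, 0, 0],
    [0, 0, 0],
    [0, 0, 0],
    [0, 0, 0],
    [0, 0, 0],
    [0, 0, 0],
    [0, 0, 0],
    [0, 0, 0],
    [0, 0, 0],
    [0, 0, 0],
    [0, 0, 0],
    [0, 0, 0],
    [0, 0, 0],
    [0, 0, 0],
    [0, 0, 0],
    [0, 0, 0],
    [0, 0, 0],
  ],
)

```text
t: 18.03
eef_pos: [535.1, -213.0, 192.9]
eef_rot: [-0.725, -3.056, -0.0]
contact_force: [0.3, -0.1, -1.5]
opening: 35.9
grip_force: 40.1
```

```bash
python3 - <<'E'
from h import *
go(535.4,-213.2,190)
c=manip.read_camera('side'); cv2.imwrite('pics/s7.png',cv2.resize(c['pixels'][170:310,254:394,::-1],(560,560),interpolation=cv2.INTER_CUBIC))
E
```

```text
t 18.03 pos [ 535.1 -213.   192.9] tilt z [-7.e-04  2.e-04 -1.e+00] shift/100 [-0.004 -0.     0.029] F [ 0.3 -0.1 -1.5] op 35.9 gf 40.1
```

View pics/s7.png

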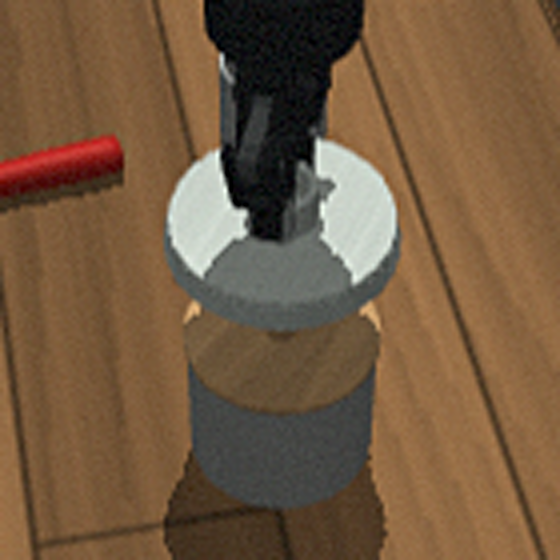

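The cover is held level about 91 mm up, with -1.5 N on the wrist for its weight. The wooden inner lid is seated on the tin below it, so I'm handing in.

```bash
python3 -c "
from bench import manip
print(manip.close_job())"
```

```text
the job is handed in; nothing more can be done
None
```

The job is handed in (no verdict came back): the inner lid is seated on the wide tin, and the cover is held level by its collar about 91 mm above its seated height, clear of the knob.

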